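Set the drag screw of a sensor mount

TASK

Gently turn the winged drag screw on top of the sensor mount clockwise until it bottoms, then back it off a quarter turn and let go. Do not force it, or the collar it runs in will spin in its boss; leave the mount's round knob and everything else on the bench as they are.

Things in the scene. Friction and masses are not known exactly. Their poses are not given: they have to be found in the camera images.
- mount: Aluminium swivel mount fixed to the bench: plate 240 x 110 x 12 mm (105 mm to -x, 135 mm to +x of the origin) with an upright round boss 48 mm across, top 85 mm above the bench. A sensor barrel up to 48 mm across, top 69 mm high, lies along its +x side. Origin on the bench on the boss's axis, z up. Place and heading vary.
- wing_screw: Steel wing screw upright on the boss's axis, turning about its z (up) at constant height; clockwise from above drives it in. Head: one flat two-eared wing 46 mm long (its y), 10 mm thick (its x), 28 mm high, 10 to 38 mm above the origin, with plain parallel sides to pinch. Origin on the axis at the collar's top, 91 mm above the bench. Stays where it is left.
- wing_tip (a point): End of the wing on the screw's -y side, 23 mm from its axis, 24 mm above its origin. The screw starts 0.8 to 3.2 rad short of its stop; how far cannot be seen and must be felt: it runs with a steady drag of about 0.04 N m and at the bottom meets a hard stop.
- collar: Steel collar on top of the boss around the screw, 34 mm across, 6 mm high; origin on its axis at its underside, 85 mm above the bench. The screw's stop is hidden inside it, at any angle; the screw bears properly on it once turned against it with 0.12 to 0.28 N m at the wing.
- collar_rim (a point): Point on the upper rim of the collar, 17 mm from the screw's axis, beside a small dash on its top. The collar is only pressed into the boss and must not turn: it slips at about 0.3 N m on top of the screw's drag; more than 5 degrees spoils it.
- pointer_tip (a point): Tip of the flat steel drag pointer on the collar, a tongue 4 mm wide and 2 mm thick reaching 34 mm from the screw's axis along its -y. Loose: on its way in the screw takes it along under its wing_tip end, and backing off leaves it behind, so it marks how far in the screw has been.
- screwdriver: Screwdriver 180 mm long lying near the mount. Bystander.
- spare_barrel: Spare sensor barrel, 48 mm across, 65 mm high, standing near the mount. Origin at its underside. Bystander.
- spacer: Steel ring 40 mm across, 10 mm high, lying near the mount. Bystander.
- carton: Cardboard box 120 x 90 x 70 mm. Bystander.
- cleaner: White bottle 56 mm across, 130 mm high. Bystander.
- tray: Grey open tray 150 x 100 x 35 mm. Bystander.
- spanner: Spanner 160 mm long lying on the bench. Bystander.
- knob_rim (a point): Round fluted black knob, 35 mm across and 20 mm high (top 52 mm above the bench), on the mount's plate 70 mm to -x of the boss. This point is on its rim, 16 mm from its axis. To be left alone.

How it is judged:
On the way:
1. the screw is turned in until it bottoms and bears on its stop in the collar (5 N at 14 mm radius) (contact force between wing_screw and collar above 5 N), for 0.2 s.
At the end, for the whole second after the job is handed in: After it has bottomed, the wing screw stands still a quarter turn (90 degrees, within 12) back from its stop, as marked by the drag pointer, let go; the collar has not turned in its boss by more than 5 degrees, and the round knob and the bystanders are where they were (x of wing_tip in the frame of pointer_tip above 0.015 m and y of wing_tip in the frame of pointer_tip between 0.0292 and 0.0388 m and angular speed of wing_screw below 0.05 rad/s); the robot touches nothing.
It fails at once if the screw is forced and the collar turns in its boss by more than 5 degrees (distance of collar_rim from where it was at the start of the episode above 0.0015 m).
It fails at once if the round knob is turned by more than about 20 degrees (distance of knob_rim from where it was at the start of the episode above 0.0056 m).
It fails at once if a bystander is shifted by more than 25 mm (distance of any of screwdriver, spare_barrel, spacer, carton, cleaner, tray, spanner from where it was at the start of the episode above 0.025 m).
It also fails if it takes over 70 s, if anything falls off the work surface, if the arm or the gripper's body presses on something with over 40 N, if the wrist force passes 120 N, or if a joint passes its speed limit or range.

ROBOT

A 6-joint arm with a two-finger parallel gripper is mounted at the origin on the work surface. World frame = base frame: x ahead of the robot, y to its left, z up, the work surface at z = 0. Lengths are in m, angles in rad, forces in N, time in s.
With the tool pointing down it reaches from about 0.3 to 0.875 m from the base axis. Payload 4.2 kg.
Tool frame: the origin (TCP) lies on the centre line of the jaws, within the pads' length; the fingertips stand 17 mm ahead of it and the grasp point (between the pads) lies 2 mm behind it; y points along the fingers, x is the direction in which the jaws open and shut, and the axes are right-handed (so a half turn about y gives the same grasp; the last joint's range is limited). The gripper opens to 85 mm and grips with 20 to 120 N. Pads are 22 mm wide; open, the fingers measure 114 mm over their backs; the gripper's body (76 mm by 85 mm) begins 54 mm behind the grasp point. The pads swing forward as they close: fully open they stand 13 mm farther back than shut.
Start: joints at [1.172, 0.32, 1.565, -0, 1.257, -0.02], TCP at [0.213, 0.534, 0.248] pointing down, gripper open.
Joint ranges: [-3.11, 3.11], [-0.84, 2.01], [0.21, 2.61], [-1.34, 4.49], [0.05, 2.63], [-2.56, 2.56]. Speed limits (rad/s): [2.57, 2.57, 3.14, 3.14, 3.14, 3.14].

INTERFACE

Orientations are given as a rotation vector (axis times angle).
In Python, from bench import readout, optics, ctrl gives the robot as it stands.
- The arm moves only by the tool send_rows, never from a script. Its argument "commands" is a list of rows, each an object of numbers: "claw": the opening, from 0 (shut) to 1 (fully open); "tx", "ty", "tz": the shift along the world's x, y, z in m; "spin": the turn about the world's z in degrees. A call has 1 to 10 rows; each row shifts and turns the commanded pose from where the row before left it; what a row does not reach is not made up. A row lasts 1/8 s, in which the tool goes at most 62.5 mm and 10.7 degrees, less where a joint would pass 70% of its speed; a pose out of reach is approached as far as the arm can. A call is refused whole if a number of a shift passes 0.0625 or a number of a turn 10.7, either way. A call with a gripper value outside its range is refused whole. The fingers move at their own pace and stop on an object; the grip force is fixed at half the most. Time passes only in rows, so rows that do not move let the fingers close. It gives the time, the measured TCP pose, the force and the opening at its end, in the units of the state.
- readout.sense(): the state, without advancing time (a new reading comes with each control period).
- optics.capture(name): name is "scene" or "side" or "wrist"; returns (picture, depth): 480x640x3 uint8, red, green, blue; 480x640 float32, m along the optical axis (not along the pixel's ray), 0 where there is no reading.
- optics.camera_params(name): a dict with "vertical_fov" (degrees; the focal length in pixels is half the picture's height over the tangent of half this angle, whatever the lens; pixels are square), "cx", "cy" (the principal point, pixels), "D" ([k1, k2, p1, p2, k3] as OpenCV has them; the pictures are not rectified), "eye" and "rotation" of the camera in the world; the wrist camera has in their place "mount" (4x4, takes a point from camera to tool coordinates, whose origin is the TCP and whose axes are the tool frame's). Camera axes: x right, y down, z forward; pixel columns grow to the right and rows downward; lengths in m; the calibration is good to about 2 mm. A picture is of the moment at which its call begins: read the wrist's pose just before it. camera_params takes no time and is no camera call.
- ctrl.sign_off(): hands the job in, once; it reports no verdict.
The state is a dict: "time_s": time; "joint_positions": joint angles; "qvel": joint speeds; "tau": joint torques, N m; "eef_pos": TCP position; "ee_rot": TCP orientation; "force": force on the tool from outside, world axes, zero at the start; "moment": the same for the moment, N m; "grip_width": finger opening in m.
Only numpy, scipy, OpenCV 4.12 (cv2) and the standard library are available. Lean on these libraries where they do the work, as an engineer would, in place of code of your own. Each camera call takes 0.05 s, during which the arm holds its last target.

## Working session

There is one attempt and no reset: what is moved stays moved. The work goes in short steps, Python scripts to look and compute and a tool call to move; the robot and the scene stay as the last step left them, time stands still between calls to the robot, and variables do not carry over. Pictures are saved under pics/ and viewed, and the job is handed in when it is done.

Besides the shell and the picture viewer there is one more tool, called as name(argument=value, ...), one argument or row to a line, values as JSON. send_rows: Moves the arm, as the interface text tells. Its arguments: {"type":"object","properties":{"commands":{"type":"array"}},"required":["commands"]}

```bash
mkdir -p pics; ls; cat > h.py <<'E'
import numpy as np,cv2
from bench import readout,optics,ctrl
def K(n):
    p=optics.camera_params(n); f=240/np.tan(np.radians(p['vertical_fov'])/2)
    return np.array([[f,0,p['cx']],[0,f,p['cy']],[0,0,1]]),np.array(p['D'],float),p
def pose(n,s=None):
    k,D,p=K(n)
    if n!='wrist': return np.array(p['rotation']),np.array(p['eye'])
    s=s or readout.sense(); T=np.array(p['mount']); R=cv2.Rodrigues(np.array(s['ee_rot'],float))[0]
    return R@T[:3,:3], R@T[:3,3]+np.array(s['eef_pos'])
def ray(n,uv,s=None):
    k,D,p=K(n);R,e=pose(n,s)
    q=cv2.undistortPoints(np.array(uv,float).reshape(-1,1,2),k,D).reshape(-1,2)
    return e,(R@np.c_[q,np.ones(len(q))].T).T
def atz(n,uv,z,s=None):
    e,d=ray(n,uv,s); return e+d*((z-e[2])/d[:,2])[:,None]
def proj(n,P,s=None):
    k,D,p=K(n);R,e=pose(n,s)
    Pc=(np.array(P,float).reshape(-1,3)-e)@R
    return cv2.projectPoints(Pc,np.zeros(3),np.zeros(3),k,D)[0].reshape(-1,2)
def save(n,name,crop=None,sc=1):
    s=readout.sense(); im,dp=optics.capture(n); np.savez('pics/'+name+'.npz',im=im,dp=dp,rot=s['ee_rot'],pos=s['eef_pos'])
    o=im[:,:,::-1]
    if crop: x0,y0,x1,y1=crop;o=o[y0:y1,x0:x1]
    if sc!=1:o=cv2.resize(o,None,fx=sc,fy=sc,interpolation=cv2.INTER_CUBIC)
    cv2.imwrite('pics/'+name+'.png',o);return s,im,dp
E
python3 - <<'E'
from h import *
for n in ['scene','side','wrist']: save(n,n+'0'); p=optics.camera_params(n);print(n,p)
print(readout.sense())
E
```

```text
pics
scene {'vertical_fov': 55.44475978352496, 'cx': 322.2613392534074, 'cy': 239.4080075444002, 'D': array([-0.11283526,  0.        ,  0.        ,  0.        ,  0.        ]), 'eye': array([1.48337761, 0.11932738, 0.74847967]), 'rotation': array([-1.53633011, -1.75832135,  0.92547905])}
side {'vertical_fov': 57.818062354179624, 'cx': 312.8129318978471, 'cy': 244.05666904192324, 'D': array([-0.09144904,  0.        ,  0.        ,  0.        ,  0.        ]), 'eye': array([ 0.23408561, -0.770783  ,  0.80742732]), 'rotation': array([-2.25949001,  0.44593234, -0.17301873])}
wrist {'vertical_fov': 69.538644128429, 'cx': 319.1881025495891, 'cy': 234.0669723468788, 'D': array([0.01570104, 0.        , 0.        , 0.        , 0.        ]), 'mount': array([[ 9.99999557e-01, -9.22974359e-04, -1.85231634e-04,
        -2.35391463e-04],
       [-1.24291880e-04, -3.24494523e-01,  9.45887567e-01,
        -1.24188995e-01],
       [-9.33136622e-04, -9.45887125e-01, -3.24494494e-01,
         8.39131040e-02],
       [ 0.00000000e+00,  0.00000000e+00,  0.00000000e+00,
         1.00000000e+00]])}
{'time_s': 0.15, 'joint_positions': array([ 1.17196683e+00,  3.20117966e-01,  1.56538399e+00,  3.23332495e-05,
        1.25737977e+00, -1.99850176e-02]), 'qvel': array([-0.00055804, -0.00211835, -0.00268456,  0.00022015, -0.00070304,
        0.00011581]), 'tau': array([-8.80704704e-06, -4.15845752e+01, -2.34344316e+01, -1.82611589e-04,
        6.02623390e-03, -1.96022501e-05]), 'eef_pos': array([0.21251792, 0.53393413, 0.24769669]), 'ee_rot': array([-1.36563659, -0.92494317,  0.92675398]), 'force': array([-0.54581119, -0.5481964 ,  0.11412796]), 'moment': array([-0.05048755,  0.01840469, -0.01210663]), 'grip_width': 0.08531757993795859}
```

```bash
sed -i "s/return np.array(p\['rotation'\]),/return cv2.Rodrigues(np.array(p['rotation'],float))[0],/" h.py; python3 - <<'E'
from h import *
s=readout.sense();print(cv2.Rodrigues(s['ee_rot'])[0].round(3)); print(proj('scene',[[.21,.53,.248]]),proj('side',[[.21,.53,.248]]))
E
```

```text
[[ 0.37  -0.001 -0.929]
 [ 0.929 -0.001  0.37 ]
 [-0.001 -1.     0.   ]]
[[520.54603582 148.03305704]] [[147.85963177 120.47746174]]
```

View pics/scene0.png

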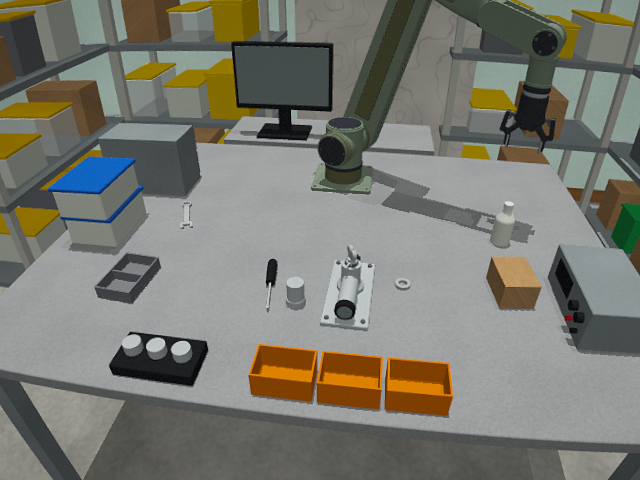

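View pics/side0.png

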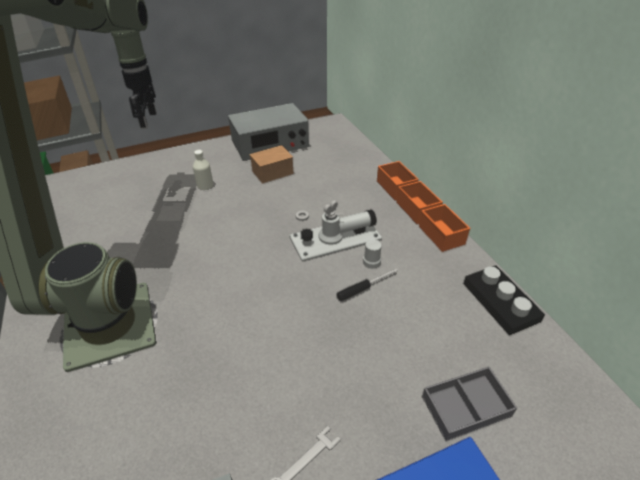

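View pics/wrist0.png

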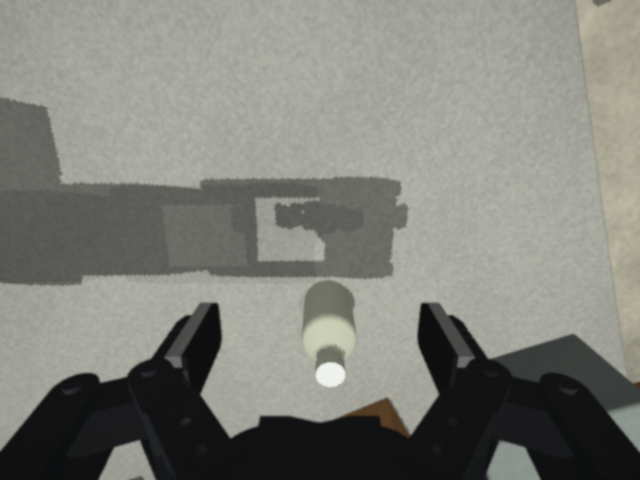

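```bash
python3 - <<'E'
from h import *
for n,c in [('scene',(300,230,400,340)),('side',(280,190,390,270))]:
    im=cv2.imread(f'pics/{n}0.png');x0,y0,x1,y1=c
    cv2.imwrite(f'pics/{n}c.png',cv2.resize(im[y0:y1,x0:x1],None,fx=5,fy=5,interpolation=cv2.INTER_CUBIC))
E
```

```text
(no output)
```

View pics/scenec.png

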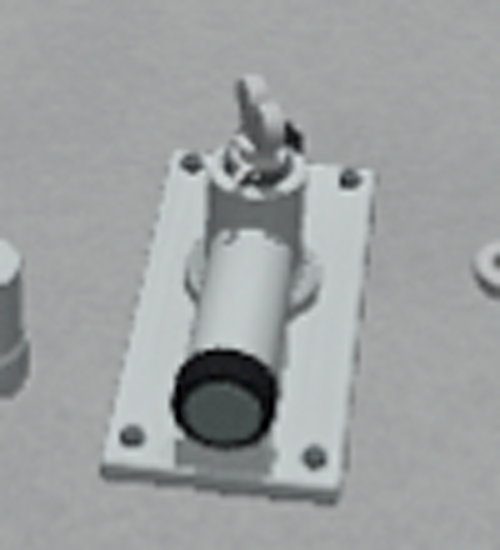

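View pics/sidec.png

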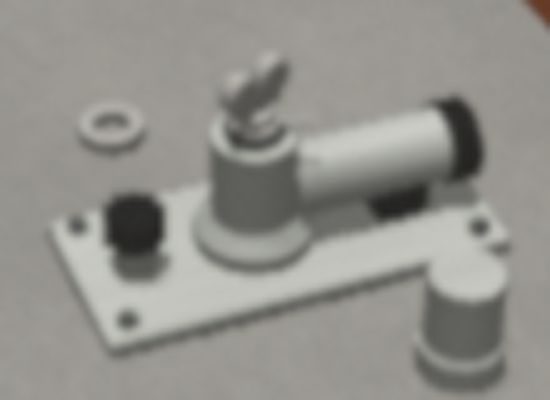

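```bash
python3 - <<'E'
from h import *
print(atz('scene',[[351.6,263.6]],.087),atz('side',[[330.8,216.6]],.087))
c=lambda o,p:[[o[0]+a/5,o[1]+b/5] for a,b in p]
print('plate',atz('scene',c((300,230),[(170,152),(377,172),(338,492),(102,470)]),.012))
print('ears',atz('scene',c((300,230),[(252,80),(271,108)]),.129),atz('side',c((280,190),[(236,78),(274,60)]),.129))
print(cv2.Rodrigues(readout.sense()['ee_rot'])[0])
E
```

```text
[[0.61157347 0.0776335  0.087     ]] [[0.60773481 0.07182104 0.087     ]]
plate [[0.50505043 0.0248925  0.012     ]
 [0.50759655 0.13601727 0.012     ]
 [0.74711502 0.12763416 0.012     ]
 [0.74750055 0.02102174 0.012     ]]
ears [[0.59879753 0.07203236 0.129     ]
 [0.62018085 0.08262691 0.129     ]] [[0.59597179 0.06908716 0.129     ]
 [0.62064917 0.07576756 0.129     ]]
[[ 3.69856073e-01 -5.28945923e-04 -9.29088911e-01]
 [ 9.29088169e-01 -1.17596461e-03  3.69856447e-01]
 [-1.28820974e-03 -9.99999169e-01  5.64997472e-05]]
```

send_rows(
  commands=[
    {"tx": 0.04,"ty": -0.045,"tz": 0.005,"claw": 1},
    {"tx": 0.04,"ty": -0.045},
    {"tx": 0.04,"ty": -0.045},
    {"tx": 0.04,"ty": -0.045},
    {"tx": 0.04,"ty": -0.045},
    {"tx": 0.04,"ty": -0.045},
    {"tx": 0.04,"ty": -0.045},
    {"tx": 0.04,"ty": -0.045},
    {"tx": 0.04,"ty": -0.045},
    {"tx": 0.037,"ty": -0.053},
  ],
)

```text
invalid input at $.commands[0]: expected keys claw, tx, ty, tz, spin
```

```bash
python3 - <<'E'
from h import *
save('wrist','w1');s=readout.sense();print({k:np.round(v,3) for k,v in s.items()});print(cv2.Rodrigues(s['ee_rot'])[0].round(3))
E
```

```text
{'time_s': np.float64(0.2), 'joint_positions': array([ 1.172,  0.32 ,  1.565, -0.   ,  1.257, -0.02 ]), 'qvel': array([ 0.001, -0.003, -0.004,  0.   ,  0.002,  0.   ]), 'tau': array([ 0.0000e+00, -4.1541e+01, -2.3412e+01,  0.0000e+00,  6.0000e-03,
        0.0000e+00]), 'eef_pos': array([0.213, 0.534, 0.248]), 'ee_rot': array([-1.365, -0.925,  0.927]), 'force': array([ 0.559,  0.484, -0.085]), 'moment': array([ 0.042,  0.055, -0.048]), 'grip_width': np.float64(0.085)}
[[ 0.37  -0.    -0.929]
 [ 0.929 -0.001  0.37 ]
 [-0.001 -1.     0.   ]]
```

View pics/w1.png

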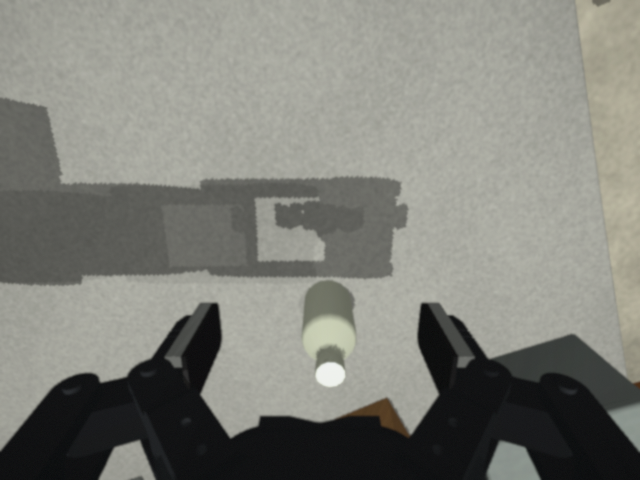

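send_rows(
  commands=[
    {"tx": 0.04,"ty": -0.045,"tz": 0.005,"spin": 0,"claw": 1},
    {"tx": 0.04,"ty": -0.045,"tz": 0,"spin": 0,"claw": 1},
    {"tx": 0.04,"ty": -0.045,"tz": 0,"spin": 0,"claw": 1},
    {"tx": 0.04,"ty": -0.045,"tz": 0,"spin": 0,"claw": 1},
    {"tx": 0.04,"ty": -0.045,"tz": 0,"spin": 0,"claw": 1},
    {"tx": 0.04,"ty": -0.045,"tz": 0,"spin": 0,"claw": 1},
    {"tx": 0.04,"ty": -0.045,"tz": 0,"spin": 0,"claw": 1},
    {"tx": 0.04,"ty": -0.045,"tz": 0,"spin": 0,"claw": 1},
    {"tx": 0.04,"ty": -0.045,"tz": 0,"spin": 0,"claw": 1},
    {"tx": 0.037,"ty": -0.053,"tz": 0,"spin": 0,"claw": 1},
  ],
)

```text
time_s: 1.45
eef_pos: [0.6096, 0.0765, 0.253]
ee_rot: [-1.364, -0.926, 0.926]
force: [0.8, 0.8, -0.3]
grip_width: 0.0852
```

```bash
python3 - <<'E'
from h import *
save('wrist','w2');s=readout.sense();print({k:np.round(v,3) for k,v in s.items()});print(cv2.Rodrigues(s['ee_rot'])[0].round(3))
E
```

```text
{'time_s': np.float64(1.5), 'joint_positions': array([ 0.097,  0.383,  1.457, -0.006,  1.298, -1.088]), 'qvel': array([ 0.065, -0.035,  0.076,  0.047,  0.012,  0.136]), 'tau': array([  8.563, -51.415, -20.458,   1.744,   1.348,  -0.251]), 'eef_pos': array([0.614, 0.07 , 0.253]), 'ee_rot': array([-1.374, -0.924,  0.923]), 'force': array([ 4.333, -4.902, -0.178]), 'moment': array([-0.152, -0.181, -0.023]), 'grip_width': np.float64(0.085)}
[[ 0.374  0.004 -0.927]
 [ 0.927 -0.006  0.374]
 [-0.004 -1.    -0.006]]
```

View pics/w2.png

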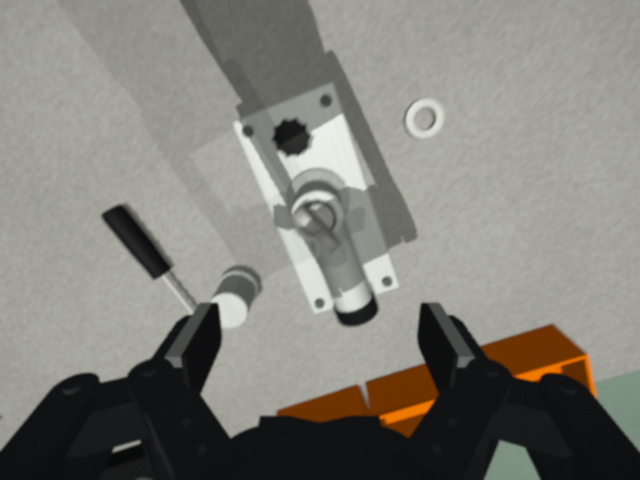

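send_rows(
  commands=[
    {"tx": 0,"ty": 0,"tz": 0,"spin": 10.5,"claw": 1},
    {"tx": 0,"ty": 0,"tz": 0,"spin": 10.5,"claw": 1},
    {"tx": 0,"ty": 0,"tz": 0,"spin": 10.5,"claw": 1},
    {"tx": 0,"ty": 0,"tz": 0,"spin": 10.5,"claw": 1},
    {"tx": 0,"ty": 0,"tz": 0,"spin": 0,"claw": 1},
    {"tx": 0,"ty": 0,"tz": 0,"spin": 0,"claw": 1},
    {"tx": 0,"ty": 0,"tz": 0,"spin": 0,"claw": 1},
  ],
)

```text
time_s: 2.38
eef_pos: [0.6083, 0.0781, 0.2533]
ee_rot: [-1.021, -1.464, 1.464]
force: [0.9, 0.4, 0.0]
grip_width: 0.0852
```

```bash
python3 - <<'E'
from h import *
save('wrist','w3',(230,130,430,280),4);s=readout.sense();print({k:np.round(v,4) for k,v in s.items()});print(cv2.Rodrigues(s['ee_rot'])[0].round(4))
E
```

```text
{'time_s': np.float64(2.425), 'joint_positions': array([ 1.0880e-01,  3.7760e-01,  1.4639e+00,  1.0000e-04,  1.3002e+00,
       -1.8152e+00]), 'qvel': array([ 0.    ,  0.001 ,  0.0012, -0.0009,  0.0012, -0.0052]), 'tau': array([ 1.09000e-02, -4.50399e+01, -2.37998e+01,  8.00000e-04,
        1.30000e-03,  1.00000e-02]), 'eef_pos': array([0.6084, 0.078 , 0.2533]), 'ee_rot': array([-1.0208, -1.4644,  1.4644]), 'force': array([-0.595 , -0.0637,  0.0974]), 'moment': array([-0.0435, -0.0339,  0.0043]), 'grip_width': np.float64(0.0852)}
[[-3.459e-01 -1.000e-04 -9.383e-01]
 [ 9.383e-01  1.000e-04 -3.459e-01]
 [ 1.000e-04 -1.000e+00  1.000e-04]]
```

View pics/w3.png

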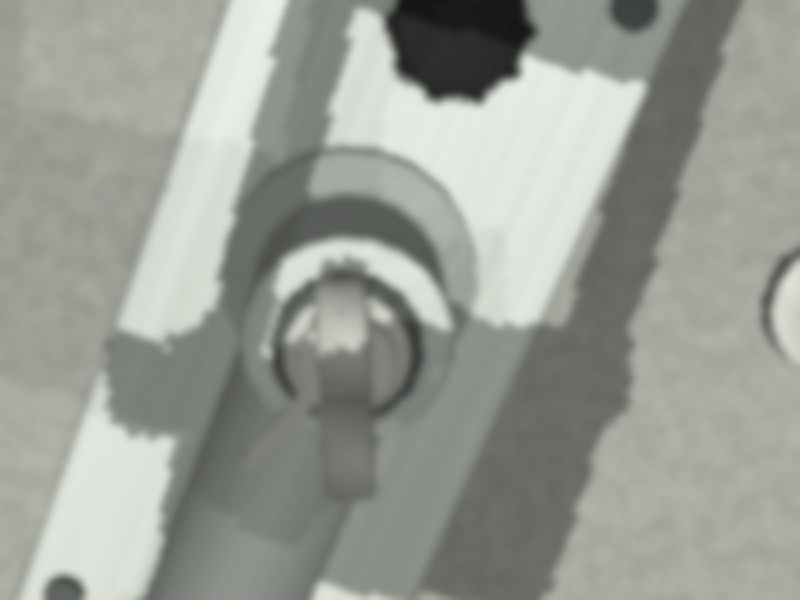

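```bash
cat > ov.py <<'E'
from h import *
def ov(name,out,cx,cy,th,crop,sc,n='wrist',mth=None,pth=None):
    z=np.load(f'pics/{name}.npz'); s=dict(ee_rot=z['rot'],eef_pos=z['pos']); x0,y0,x1,y1=crop
    o=cv2.resize(z['im'][y0:y1,x0:x1,::-1],None,fx=sc,fy=sc,interpolation=cv2.INTER_CUBIC)
    def dr(P,c,cl=True):
        q=(proj(n,P,s)-[x0,y0]+.5)*sc-.5; cv2.polylines(o,[np.round(q*8).astype(int).reshape(-1,1,2)],cl,c,1,cv2.LINE_AA,3)
    t=np.linspace(0,2*np.pi,60)[:-1]
    circ=lambda r,h:np.c_[cx+r*np.cos(t),cy+r*np.sin(t),0*t+h]
    dr(circ(.024,.085),(0,0,255));dr(circ(.017,.091),(0,255,0))
    u=np.array([np.cos(th),np.sin(th)]);v=np.array([-u[1],u[0]])
    for h in (.101,.129):
        dr([np.r_[np.array([cx,cy])+a*.023*u+b*.005*v,h] for a,b in((1,1),(1,-1),(-1,-1),(-1,1))],(255,0,255) if h>.11 else (255,255,0))
    if pth is not None:
        u=np.array([np.cos(pth),np.sin(pth)]);v=np.array([-u[1],u[0]])
        dr([np.r_[np.array([cx,cy])+a*u+b*v,.093] for a,b in((.017,.002),(.034,.002),(.034,-.002),(.017,-.002))],(0,255,255))
    cv2.imwrite(f'pics/{out}.png',o)
E
python3 -c "
from ov import *
ov('w3','o1',.610,.076,np.radians(20),(270,160,370,260),6)"
```

```text
(no output)
```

View pics/o1.png

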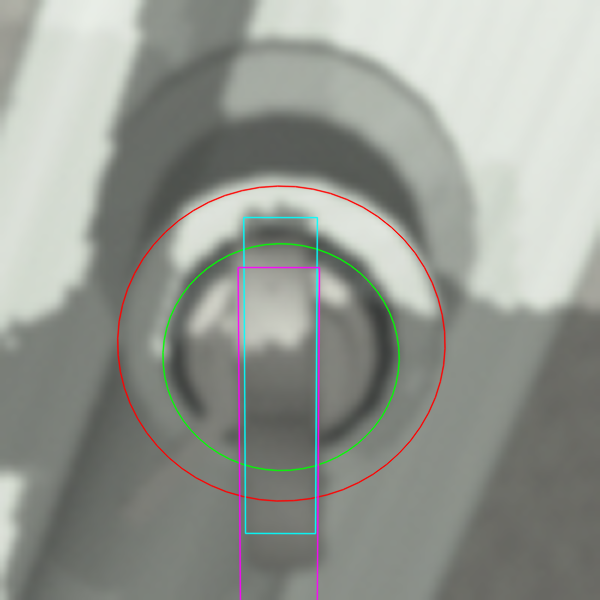

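```bash
python3 -c "
from ov import *
z=np.load('pics/w3.npz');im=z['im'].astype(float);im=np.clip((im-70)*1.6,0,255).astype(np.uint8)
np.savez('pics/w3e.npz',im=im,dp=z['dp'],rot=z['rot'],pos=z['pos'])
ov('w3e','o2',.6085,.0758,np.radians(21.5),(270,160,370,260),6)"
```

```text
(no output)
```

View pics/o2.png

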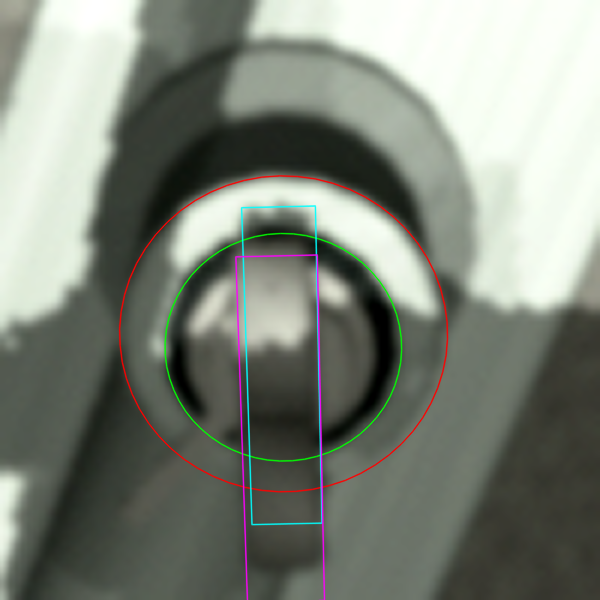

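send_rows(
  commands=[
    {"tx": 0,"ty": -0.0022,"tz": -0.02,"spin": 1.3,"claw": 0.6},
    {"tx": 0,"ty": 0,"tz": -0.04,"spin": 0,"claw": 0.6},
    {"tx": 0,"ty": 0,"tz": -0.04,"spin": 0,"claw": 0.6},
    {"tx": 0,"ty": 0,"tz": -0.02,"spin": 0,"claw": 0.6},
    {"tx": 0,"ty": 0,"tz": -0.01,"spin": 0,"claw": 0.6},
    {"tx": 0,"ty": 0,"tz": 0,"spin": 0,"claw": 0.6},
    {"tx": 0,"ty": 0,"tz": 0,"spin": 0,"claw": 0.6},
  ],
)

```text
time_s: 3.3
eef_pos: [0.6092, 0.0759, 0.1245]
ee_rot: [-1.009, -1.483, 1.48]
force: [0.5, 0.1, 0.3]
grip_width: 0.0512
```

```bash
python3 - <<'E'
from h import *
save('wrist','w4',(200,180,440,360),3);s=readout.sense();print({k:np.round(v,4) for k,v in s.items()});print(cv2.Rodrigues(s['ee_rot'])[0].round(4))
E
```

```text
{'time_s': np.float64(3.35), 'joint_positions': array([ 1.0520e-01,  4.7640e-01,  1.6471e+00,  1.0000e-04,  1.0158e+00,
       -1.8425e+00]), 'qvel': array([-0.0018, -0.001 ,  0.0024, -0.0019, -0.0004,  0.0015]), 'tau': array([-3.00000e-04, -4.66217e+01, -2.04396e+01,  1.00000e-04,
       -1.10000e-03,  1.20000e-03]), 'eef_pos': array([0.6092, 0.0759, 0.1246]), 'ee_rot': array([-1.0086, -1.483 ,  1.4801]), 'force': array([0.5581, 0.0649, 0.7601]), 'moment': array([ 0.0199, -0.0675, -0.0167]), 'grip_width': np.float64(0.0509)}
[[-3.680e-01  2.400e-03 -9.298e-01]
 [ 9.298e-01  3.000e-04 -3.680e-01]
 [-6.000e-04 -1.000e+00 -2.300e-03]]
```

View pics/w4.png

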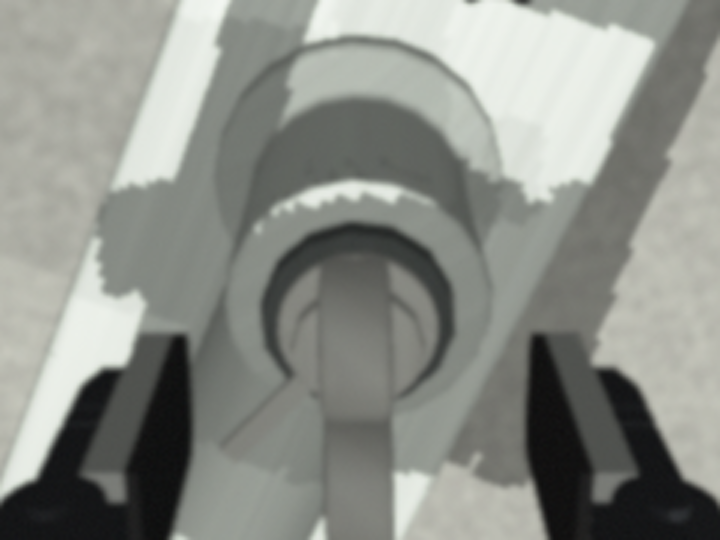

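```bash
python3 -c "
from ov import *
ov('w4','o3',.6088,.0758,np.radians(21.5),(230,180,370,300),5,pth=np.radians(-25))"
```

```text
(no output)
```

View pics/o3.png

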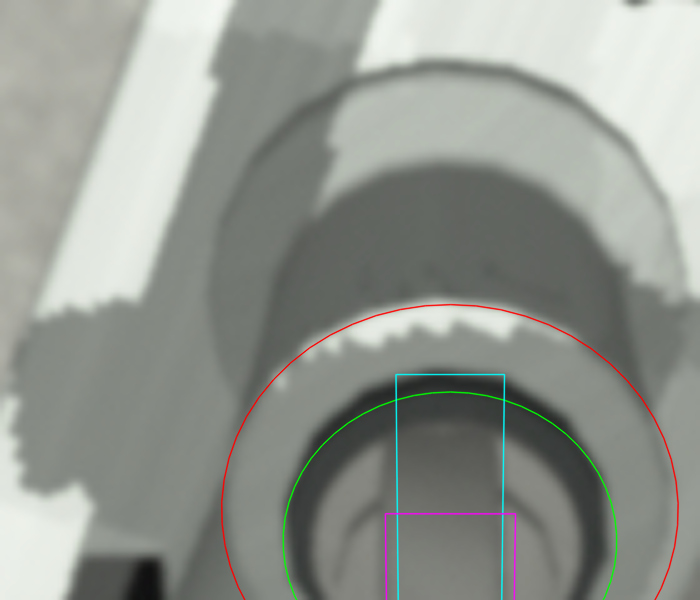

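send_rows(
  commands=[
    {"tx": 0,"ty": 0,"tz": -0.003,"spin": 0,"claw": 0.3},
    {"tx": 0,"ty": 0,"tz": 0,"spin": 0,"claw": 0},
    {"tx": 0,"ty": 0,"tz": 0,"spin": 0,"claw": 0},
    {"tx": 0,"ty": 0,"tz": 0,"spin": 0,"claw": 0},
    {"tx": 0,"ty": 0,"tz": 0,"spin": 0,"claw": 0},
  ],
)

```text
time_s: 3.98
eef_pos: [0.6085, 0.0755, 0.1206]
ee_rot: [-1.007, -1.481, 1.482]
force: [-0.8, -2.9, 2.8]
grip_width: 0.009
```

```bash
cat > st.py <<'E'
from h import *
s=readout.sense();R=cv2.Rodrigues(s['ee_rot'])[0]
print('t',s['time_s'],'hd %.2f'%np.degrees(np.arctan2(R[1,0],R[0,0])),'pos',s['eef_pos'].round(4),'F',s['force'].round(1),'M',s['moment'].round(3),'tau6 %.3f'%s['tau'][5],'tau',s['tau'].round(2),'w %.4f'%s['grip_width'],'j6 %.3f'%s['joint_positions'][5])
E
python3 st.py
```

```text
t 3.975 hd 111.60 pos [0.6085 0.0755 0.1206] F [-0.8 -2.9  2.8] M [-0.347  0.124  0.078] tau6 0.027 tau [ 1.350e+00 -4.553e+01 -1.998e+01  5.900e-01 -2.300e-01  3.000e-02] w 0.0090 j6 -1.843
```

send_rows(
  commands=[
    {"tx": 0,"ty": 0,"tz": 0,"spin": -3,"claw": 0},
    {"tx": 0,"ty": 0,"tz": 0,"spin": -3,"claw": 0},
    {"tx": 0,"ty": 0,"tz": 0,"spin": -3,"claw": 0},
    {"tx": 0,"ty": 0,"tz": 0,"spin": -3,"claw": 0},
    {"tx": 0,"ty": 0,"tz": 0,"spin": -3,"claw": 0},
    {"tx": 0,"ty": 0,"tz": 0,"spin": -3,"claw": 0},
    {"tx": 0,"ty": 0,"tz": 0,"spin": 0,"claw": 0},
    {"tx": 0,"ty": 0,"tz": 0,"spin": 0,"claw": 0},
  ],
)

```text
time_s: 4.97
eef_pos: [0.6085, 0.0757, 0.1206]
ee_rot: [-1.179, -1.256, 1.256]
force: [-0.4, -2.5, 2.8]
grip_width: 0.0087
```

```bash
python3 st.py
```

```text
t 4.975 hd 93.64 pos [0.6085 0.0757 0.1206] F [-0.4 -2.5  2.8] M [-0.351  0.168  0.012] tau6 -0.025 tau [ 1.210e+00 -4.475e+01 -1.975e+01  4.800e-01 -3.400e-01 -3.000e-02] w 0.0087 j6 -1.529
```

send_rows(
  commands=[
    {"tx": 0,"ty": 0,"tz": 0,"spin": -3,"claw": 0},
    {"tx": 0,"ty": 0,"tz": 0,"spin": -3,"claw": 0},
    {"tx": 0,"ty": 0,"tz": 0,"spin": -3,"claw": 0},
    {"tx": 0,"ty": 0,"tz": 0,"spin": -3,"claw": 0},
    {"tx": 0,"ty": 0,"tz": 0,"spin": -3,"claw": 0},
    {"tx": 0,"ty": 0,"tz": 0,"spin": -3,"claw": 0},
    {"tx": 0,"ty": 0,"tz": 0,"spin": -3,"claw": 0},
    {"tx": 0,"ty": 0,"tz": 0,"spin": -2,"claw": 0},
  ],
)

```text
time_s: 5.98
eef_pos: [0.6085, 0.076, 0.1206]
ee_rot: [-1.351, -0.956, 0.955]
force: [-1.3, -0.9, 4.3]
grip_width: 0.0095
```

```bash
python3 -c "
from h import *
save('wrist','w5',(200,180,440,360),3)"; python3 st.py
```

```text
t 6.025 hd 70.50 pos [0.6085 0.076  0.1206] F [-1.4 -0.9  4.1] M [-0.141  0.112 -0.049] tau6 0.019 tau [ 6.200e-01 -4.437e+01 -1.950e+01  2.200e-01 -3.100e-01  2.000e-02] w 0.0088 j6 -1.125
```

View pics/w5.png

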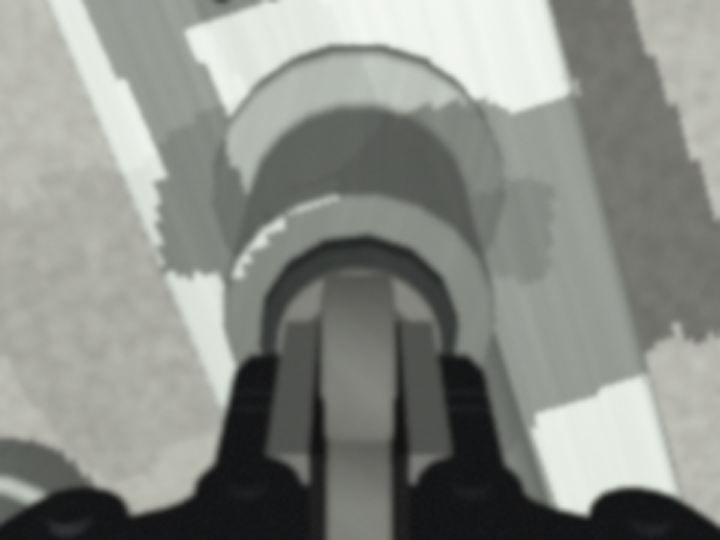

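send_rows(
  commands=[
    {"tx": 0,"ty": 0,"tz": 0,"spin": -2,"claw": 0},
    {"tx": 0,"ty": 0,"tz": 0,"spin": -2,"claw": 0},
    {"tx": 0,"ty": 0,"tz": 0,"spin": 0,"claw": 0},
  ],
)

```text
time_s: 6.4
eef_pos: [0.6086, 0.076, 0.1206]
ee_rot: [-1.375, -0.903, 0.902]
force: [-0.8, -1.0, 4.9]
grip_width: 0.0088
```

```bash
python3 st.py
```

```text
t 6.4 hd 66.53 pos [0.6086 0.076  0.1206] F [-0.8 -1.   4.9] M [-0.071  0.176 -0.097] tau6 0.013 tau [ 3.400e-01 -4.394e+01 -1.928e+01  1.000e-01 -3.200e-01  1.000e-02] w 0.0088 j6 -1.056
```

send_rows(
  commands=[
    {"tx": 0,"ty": 0,"tz": 0,"spin": -1.5,"claw": 0},
    {"tx": 0,"ty": 0,"tz": 0,"spin": -1.5,"claw": 0},
    {"tx": 0,"ty": 0,"tz": 0,"spin": 0,"claw": 0},
  ],
)

```text
time_s: 6.78
eef_pos: [0.6086, 0.076, 0.1206]
ee_rot: [-1.393, -0.863, 0.862]
force: [-0.2, 0.4, 4.6]
grip_width: 0.0087
```

```bash
python3 st.py
```

```text
t 6.775 hd 63.53 pos [0.6086 0.076  0.1206] F [-0.2  0.4  4.6] M [-0.075  0.148 -0.031] tau6 0.000 tau [  0.28 -43.96 -19.26   0.08  -0.31   0.  ] w 0.0087 j6 -1.004
```

send_rows(
  commands=[
    {"tx": 0,"ty": 0,"tz": 0,"spin": -1.5,"claw": 0},
    {"tx": 0,"ty": 0,"tz": 0,"spin": -1.5,"claw": 0},
    {"tx": 0,"ty": 0,"tz": 0,"spin": 0,"claw": 0},
  ],
)

```text
time_s: 7.15
eef_pos: [0.6086, 0.0761, 0.1206]
ee_rot: [-1.409, -0.823, 0.822]
force: [-0.9, -0.1, 5.5]
grip_width: 0.0087
```

```bash
python3 st.py
```

```text
t 7.15 hd 60.53 pos [0.6086 0.0761 0.1206] F [-0.9 -0.1  5.5] M [-0.041  0.129 -0.071] tau6 0.001 tau [  0.23 -43.98 -19.25   0.06  -0.29   0.  ] w 0.0087 j6 -0.951
```

send_rows(
  commands=[
    {"tx": 0,"ty": 0,"tz": 0,"spin": -1.5,"claw": 0},
    {"tx": 0,"ty": 0,"tz": 0,"spin": -1.5,"claw": 0},
    {"tx": 0,"ty": 0,"tz": 0,"spin": 0,"claw": 0},
  ],
)

```text
time_s: 7.52
eef_pos: [0.6086, 0.0761, 0.1206]
ee_rot: [-1.425, -0.783, 0.782]
force: [-0.6, -0.2, 4.7]
grip_width: 0.009
```

```bash
python3 st.py
```

```text
t 7.525 hd 57.53 pos [0.6086 0.0761 0.1206] F [-0.6 -0.2  4.7] M [-0.041  0.123 -0.07 ] tau6 0.001 tau [ 1.700e-01 -4.401e+01 -1.923e+01  4.000e-02 -2.700e-01  0.000e+00] w 0.0090 j6 -0.899
```

send_rows(
  commands=[
    {"tx": 0,"ty": 0,"tz": 0,"spin": -1.5,"claw": 0},
    {"tx": 0,"ty": 0,"tz": 0,"spin": -1.5,"claw": 0},
    {"tx": 0,"ty": 0,"tz": 0,"spin": 0,"claw": 0},
  ],
)

```text
time_s: 7.9
eef_pos: [0.6086, 0.0761, 0.1206]
ee_rot: [-1.44, -0.743, 0.742]
force: [-1.0, -0.4, 5.8]
grip_width: 0.0091
```

```bash
python3 st.py
```

```text
t 7.9 hd 54.53 pos [0.6086 0.0761 0.1206] F [-1.  -0.4  5.8] M [0.019 0.143 0.005] tau6 0.001 tau [ 1.300e-01 -4.403e+01 -1.922e+01  2.000e-02 -2.600e-01  0.000e+00] w 0.0091 j6 -0.847
```

send_rows(
  commands=[
    {"tx": 0,"ty": 0,"tz": 0,"spin": -1.5,"claw": 0},
    {"tx": 0,"ty": 0,"tz": 0,"spin": -1.5,"claw": 0},
  ],
)

```text
time_s: 8.15
eef_pos: [0.6087, 0.0762, 0.1206]
ee_rot: [-1.454, -0.702, 0.701]
force: [-0.1, 0.6, 5.9]
grip_width: 0.0088
```

```bash
python3 st.py
```

```text
t 8.15 hd 51.51 pos [0.6087 0.0762 0.1206] F [-0.1  0.6  5.9] M [0.076 0.132 0.055] tau6 -0.121 tau [ -0.11 -44.01 -19.16  -0.    -0.23  -0.12] w 0.0088 j6 -0.794
```

send_rows(
  commands=[
    {"tx": 0,"ty": 0,"tz": 0,"spin": -1.5,"claw": 0},
    {"tx": 0,"ty": 0,"tz": 0,"spin": -1.5,"claw": 0},
    {"tx": 0,"ty": 0,"tz": 0,"spin": 0,"claw": 0},
  ],
)

```text
time_s: 8.52
eef_pos: [0.6087, 0.0762, 0.1206]
ee_rot: [-1.467, -0.662, 0.661]
force: [-0.5, -0.6, 5.3]
grip_width: 0.0087
```

```bash
python3 st.py
```

```text
t 8.525 hd 48.53 pos [0.6087 0.0762 0.1206] F [-0.5 -0.6  5.3] M [ 0.011  0.125 -0.068] tau6 0.000 tau [-2.000e-02 -4.403e+01 -1.914e+01 -5.000e-02 -2.100e-01  0.000e+00] w 0.0087 j6 -0.742
```

send_rows(
  commands=[
    {"tx": 0,"ty": 0,"tz": 0,"spin": -1.5,"claw": 0},
    {"tx": 0,"ty": 0,"tz": 0,"spin": -1.5,"claw": 0},
    {"tx": 0,"ty": 0,"tz": 0,"spin": 0,"claw": 0},
  ],
)

```text
time_s: 8.9
eef_pos: [0.6087, 0.0762, 0.1206]
ee_rot: [-1.48, -0.622, 0.62]
force: [-1.1, 0.3, 4.4]
grip_width: 0.0086
```

```bash
python3 st.py; python3 -c "
from h import *
save('side','s5',(280,180,390,260),6)"
```

```text
t 8.9 hd 45.53 pos [0.6087 0.0762 0.1206] F [-1.1  0.3  4.4] M [ 0.024  0.077 -0.078] tau6 0.001 tau [ -0.1  -44.03 -19.09  -0.08  -0.19   0.  ] w 0.0086 j6 -0.690
```

View pics/s5.png

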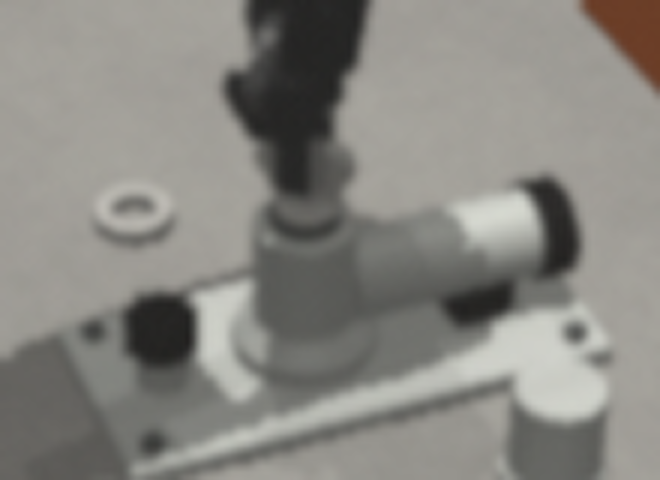

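send_rows(
  commands=[
    {"tx": 0,"ty": 0,"tz": 0,"spin": -1.5,"claw": 0},
    {"tx": 0,"ty": 0,"tz": 0,"spin": -1.5,"claw": 0},
    {"tx": 0,"ty": 0,"tz": 0,"spin": 0,"claw": 0},
  ],
)

```text
time_s: 9.32
eef_pos: [0.6087, 0.0762, 0.1206]
ee_rot: [-1.491, -0.581, 0.579]
force: [-1.2, 0.4, 5.0]
grip_width: 0.0087
```

```bash
python3 st.py
```

```text
t 9.325 hd 42.53 pos [0.6087 0.0762 0.1206] F [-1.2  0.4  5. ] M [ 0.072  0.027 -0.067] tau6 0.001 tau [ -0.2  -44.01 -19.03  -0.12  -0.15   0.  ] w 0.0087 j6 -0.637
```

send_rows(
  commands=[
    {"tx": 0,"ty": 0,"tz": 0,"spin": -1.5,"claw": 0},
    {"tx": 0,"ty": 0,"tz": 0,"spin": -1.5,"claw": 0},
    {"tx": 0,"ty": 0,"tz": 0,"spin": 0,"claw": 0},
  ],
)

```text
time_s: 9.7
eef_pos: [0.6088, 0.0762, 0.1206]
ee_rot: [-1.502, -0.541, 0.539]
force: [-0.9, 0.6, 5.2]
grip_width: 0.0088
```

```bash
python3 st.py
```

```text
t 9.7 hd 39.52 pos [0.6088 0.0762 0.1206] F [-0.9  0.6  5.2] M [ 0.075  0.103 -0.044] tau6 0.001 tau [ -0.31 -44.   -18.96  -0.17  -0.12   0.  ] w 0.0088 j6 -0.585
```

send_rows(
  commands=[
    {"tx": 0,"ty": 0,"tz": 0,"spin": -1.5,"claw": 0},
    {"tx": 0,"ty": 0,"tz": 0,"spin": -1.5,"claw": 0},
    {"tx": 0,"ty": 0,"tz": 0,"spin": 0,"claw": 0},
  ],
)

```text
time_s: 10.07
eef_pos: [0.6088, 0.0763, 0.1206]
ee_rot: [-1.512, -0.5, 0.498]
force: [-1.2, 1.0, 5.0]
grip_width: 0.0092
```

```bash
python3 st.py
```

```text
t 10.075 hd 36.53 pos [0.6088 0.0763 0.1206] F [-1.2  1.   5. ] M [ 0.096  0.063 -0.018] tau6 0.004 tau [ -0.36 -44.02 -18.93  -0.19  -0.09   0.  ] w 0.0092 j6 -0.533
```

send_rows(
  commands=[
    {"tx": 0,"ty": 0,"tz": 0,"spin": -1.5,"claw": 0},
    {"tx": 0,"ty": 0,"tz": 0,"spin": -1.5,"claw": 0},
    {"tx": 0,"ty": 0,"tz": 0,"spin": 0,"claw": 0},
  ],
)

```text
time_s: 10.45
eef_pos: [0.6088, 0.0763, 0.1206]
ee_rot: [-1.521, -0.459, 0.457]
force: [-0.0, 0.2, 5.6]
grip_width: 0.0088
```

```bash
python3 st.py
```

```text
t 10.45 hd 33.52 pos [0.6088 0.0763 0.1206] F [-0.   0.2  5.6] M [ 0.151  0.029 -0.041] tau6 0.001 tau [ -0.47 -44.02 -18.85  -0.24  -0.05   0.  ] w 0.0088 j6 -0.480
```

send_rows(
  commands=[
    {"tx": 0,"ty": 0,"tz": 0,"spin": -1.5,"claw": 0},
    {"tx": 0,"ty": 0,"tz": 0,"spin": -1.5,"claw": 0},
    {"tx": 0,"ty": 0,"tz": 0,"spin": 0,"claw": 0},
  ],
)

```text
time_s: 10.82
eef_pos: [0.6088, 0.0763, 0.1206]
ee_rot: [-1.53, -0.419, 0.416]
force: [0.4, 0.6, 5.4]
grip_width: 0.009
```

```bash
python3 st.py
```

```text
t 10.825 hd 30.52 pos [0.6088 0.0763 0.1206] F [0.4 0.6 5.4] M [ 0.201  0.005 -0.034] tau6 0.001 tau [ -0.59 -44.01 -18.76  -0.29  -0.     0.  ] w 0.0090 j6 -0.428
```

send_rows(
  commands=[
    {"tx": 0,"ty": 0,"tz": 0,"spin": -1.5,"claw": 0},
    {"tx": 0,"ty": 0,"tz": 0,"spin": -1.5,"claw": 0},
    {"tx": 0,"ty": 0,"tz": 0,"spin": 0,"claw": 0},
  ],
)

```text
time_s: 11.2
eef_pos: [0.6089, 0.0763, 0.1206]
ee_rot: [-1.537, -0.378, 0.375]
force: [-0.2, 0.8, 4.6]
grip_width: 0.0089
```

```bash
python3 st.py
```

```text
t 11.2 hd 27.53 pos [0.6089 0.0763 0.1206] F [-0.2  0.8  4.6] M [ 0.197 -0.051 -0.022] tau6 0.003 tau [ -0.75 -43.99 -18.65  -0.36   0.06   0.  ] w 0.0089 j6 -0.375
```

send_rows(
  commands=[
    {"tx": 0,"ty": 0,"tz": 0,"spin": -1.5,"claw": 0},
    {"tx": 0,"ty": 0,"tz": 0,"spin": -1.5,"claw": 0},
    {"tx": 0,"ty": 0,"tz": 0,"spin": 0,"claw": 0},
  ],
)

```text
time_s: 11.58
eef_pos: [0.6089, 0.0763, 0.1206]
ee_rot: [-1.544, -0.337, 0.334]
force: [-0.0, 1.6, 4.7]
grip_width: 0.009
```

```bash
python3 st.py
```

```text
t 11.575 hd 24.53 pos [0.6089 0.0763 0.1206] F [-0.   1.6  4.7] M [ 0.212 -0.054 -0.048] tau6 0.002 tau [ -0.85 -44.   -18.57  -0.4    0.11   0.  ] w 0.0090 j6 -0.323
```

send_rows(
  commands=[
    {"tx": 0,"ty": 0,"tz": 0,"spin": -1.5,"claw": 0},
    {"tx": 0,"ty": 0,"tz": 0,"spin": -1.5,"claw": 0},
    {"tx": 0,"ty": 0,"tz": 0,"spin": 0,"claw": 0},
  ],
)

```text
time_s: 11.95
eef_pos: [0.6089, 0.0763, 0.1206]
ee_rot: [-1.55, -0.296, 0.293]
force: [0.6, 1.3, 4.6]
grip_width: 0.0089
```

```bash
python3 st.py
```

```text
t 11.95 hd 21.52 pos [0.6089 0.0763 0.1206] F [0.6 1.3 4.6] M [ 0.232 -0.031 -0.032] tau6 0.002 tau [ -0.97 -44.   -18.46  -0.45   0.17   0.  ] w 0.0089 j6 -0.271
```

send_rows(
  commands=[
    {"tx": 0,"ty": 0,"tz": 0,"spin": -1.5,"claw": 0},
    {"tx": 0,"ty": 0,"tz": 0,"spin": -1.5,"claw": 0},
    {"tx": 0,"ty": 0,"tz": 0,"spin": 0,"claw": 0},
  ],
)

```text
time_s: 12.32
eef_pos: [0.609, 0.0763, 0.1206]
ee_rot: [-1.555, -0.255, 0.252]
force: [1.1, 1.6, 4.7]
grip_width: 0.0087
```

```bash
python3 st.py
```

```text
t 12.325 hd 18.52 pos [0.609  0.0763 0.1206] F [1.1 1.6 4.7] M [ 0.362 -0.078 -0.045] tau6 0.005 tau [-1.140e+00 -4.400e+01 -1.832e+01 -5.300e-01  2.500e-01  1.000e-02] w 0.0087 j6 -0.218
```

send_rows(
  commands=[
    {"tx": 0,"ty": 0,"tz": 0,"spin": -1.5,"claw": 0},
    {"tx": 0,"ty": 0,"tz": 0,"spin": -1.5,"claw": 0},
    {"tx": 0,"ty": 0,"tz": 0,"spin": 0,"claw": 0},
  ],
)

```text
time_s: 12.7
eef_pos: [0.609, 0.0763, 0.1206]
ee_rot: [-1.56, -0.214, 0.211]
force: [1.1, 2.2, 5.5]
grip_width: 0.0091
```

```bash
python3 st.py
```

```text
t 12.7 hd 15.52 pos [0.609  0.0763 0.1206] F [1.1 2.2 5.5] M [ 0.429 -0.128 -0.029] tau6 0.003 tau [ -1.44 -43.97 -18.06  -0.66   0.39   0.  ] w 0.0091 j6 -0.166
```

send_rows(
  commands=[
    {"tx": 0,"ty": 0,"tz": 0,"spin": -1.5,"claw": 0},
    {"tx": 0,"ty": 0,"tz": 0,"spin": -1.5,"claw": 0},
    {"tx": 0,"ty": 0,"tz": 0,"spin": 0,"claw": 0},
  ],
)

```text
time_s: 13.08
eef_pos: [0.609, 0.0763, 0.1206]
ee_rot: [-1.563, -0.173, 0.17]
force: [0.7, 3.0, 5.8]
grip_width: 0.0091
```

```bash
python3 st.py
```

```text
t 13.075 hd 12.52 pos [0.609  0.0763 0.1206] F [0.7 3.  5.8] M [ 0.46  -0.274 -0.044] tau6 0.002 tau [ -1.56 -43.99 -17.95  -0.71   0.46   0.  ] w 0.0091 j6 -0.114
```

send_rows(
  commands=[
    {"tx": 0,"ty": 0,"tz": 0,"spin": -1.5,"claw": 0},
    {"tx": 0,"ty": 0,"tz": 0,"spin": -1.5,"claw": 0},
    {"tx": 0,"ty": 0,"tz": 0,"spin": 0,"claw": 0},
  ],
)

```text
time_s: 13.45
eef_pos: [0.6091, 0.0763, 0.1206]
ee_rot: [-1.566, -0.132, 0.129]
force: [1.0, 3.1, 5.0]
grip_width: 0.0087
```

```bash
python3 st.py
```

```text
t 13.45 hd 9.51 pos [0.6091 0.0763 0.1206] F [1.  3.1 5. ] M [ 0.537 -0.265 -0.098] tau6 0.003 tau [ -1.93 -43.96 -17.61  -0.87   0.65   0.  ] w 0.0087 j6 -0.061
```

send_rows(
  commands=[
    {"tx": 0,"ty": 0,"tz": 0,"spin": -1.5,"claw": 0},
    {"tx": 0,"ty": 0,"tz": 0,"spin": -1.5,"claw": 0},
    {"tx": 0,"ty": 0,"tz": 0,"spin": 0,"claw": 0},
  ],
)

```text
time_s: 13.82
eef_pos: [0.6091, 0.0763, 0.1206]
ee_rot: [-1.568, -0.091, 0.088]
force: [2.4, 4.3, 5.6]
grip_width: 0.009
```

```bash
python3 st.py
```

```text
t 13.825 hd 6.52 pos [0.6091 0.0763 0.1206] F [2.4 4.3 5.6] M [ 0.702 -0.432  0.017] tau6 0.008 tau [-2.460e+00 -4.393e+01 -1.710e+01 -1.110e+00  9.400e-01  1.000e-02] w 0.0090 j6 -0.009
```

send_rows(
  commands=[
    {"tx": 0.0004,"ty": 0.0005,"tz": 0,"spin": -1.5,"claw": 0},
    {"tx": 0,"ty": 0,"tz": 0,"spin": -1.5,"claw": 0},
    {"tx": 0,"ty": 0,"tz": 0,"spin": 0,"claw": 0},
  ],
)

```text
time_s: 14.2
eef_pos: [0.6091, 0.0764, 0.1206]
ee_rot: [-1.57, -0.049, 0.048]
force: [1.5, 2.9, 5.3]
grip_width: 0.0087
```

```bash
python3 st.py
```

```text
t 14.2 hd 3.53 pos [0.6091 0.0764 0.1206] F [1.5 2.9 5.3] M [ 0.472 -0.336 -0.002] tau6 0.002 tau [ -1.66 -43.56 -17.4   -0.77   0.66   0.  ] w 0.0087 j6 0.044
```

send_rows(
  commands=[
    {"tx": 0.0005,"ty": 0.0008,"tz": 0,"spin": -1.5,"claw": 0},
    {"tx": 0,"ty": 0,"tz": 0,"spin": -1.5,"claw": 0},
    {"tx": 0,"ty": 0,"tz": 0,"spin": 0,"claw": 0},
  ],
)

```text
time_s: 14.58
eef_pos: [0.6092, 0.0764, 0.1206]
ee_rot: [-1.572, -0.007, 0.008]
force: [0.8, 0.2, 6.6]
grip_width: 0.009
```

```bash
python3 st.py
```

```text
t 14.575 hd 0.55 pos [0.6092 0.0764 0.1206] F [0.8 0.2 6.6] M [ 0.166 -0.147 -0.006] tau6 0.002 tau [ -0.37 -43.07 -17.78  -0.23   0.29   0.  ] w 0.0090 j6 0.098
```

send_rows(
  commands=[
    {"tx": 0,"ty": 0,"tz": 0,"spin": -1.5,"claw": 0},
    {"tx": 0,"ty": 0,"tz": 0,"spin": -1.5,"claw": 0},
    {"tx": 0,"ty": 0,"tz": 0,"spin": 0,"claw": 0},
  ],
)

```text
time_s: 14.95
eef_pos: [0.6092, 0.0764, 0.1206]
ee_rot: [-1.572, 0.034, -0.034]
force: [0.9, 0.5, 6.8]
grip_width: 0.0089
```

```bash
python3 st.py
```

```text
t 14.95 hd -2.45 pos [0.6092 0.0764 0.1206] F [0.9 0.5 6.8] M [ 0.121 -0.19  -0.023] tau6 0.002 tau [ -0.38 -43.12 -17.75  -0.23   0.32   0.  ] w 0.0089 j6 0.150
```

send_rows(
  commands=[
    {"tx": 0,"ty": 0,"tz": 0,"spin": -1.5,"claw": 0},
    {"tx": 0,"ty": 0,"tz": 0,"spin": -1.5,"claw": 0},
    {"tx": 0,"ty": 0,"tz": 0,"spin": 0,"claw": 0},
  ],
)

```text
time_s: 15.32
eef_pos: [0.6093, 0.0764, 0.1206]
ee_rot: [-1.571, 0.075, -0.075]
force: [1.2, 0.2, 6.9]
grip_width: 0.0088
```

```bash
python3 st.py
```

```text
t 15.325 hd -5.45 pos [0.6093 0.0764 0.1206] F [1.2 0.2 6.9] M [ 0.131 -0.208 -0.039] tau6 0.002 tau [ -0.37 -43.16 -17.73  -0.23   0.34   0.  ] w 0.0088 j6 0.203
```

send_rows(
  commands=[
    {"tx": 0,"ty": 0,"tz": 0,"spin": -1.5,"claw": 0},
    {"tx": 0,"ty": 0,"tz": 0,"spin": -1.5,"claw": 0},
    {"tx": 0,"ty": 0,"tz": 0,"spin": 0,"claw": 0},
  ],
)

```text
time_s: 15.7
eef_pos: [0.6093, 0.0764, 0.1206]
ee_rot: [-1.569, 0.116, -0.116]
force: [1.3, 0.6, 5.7]
grip_width: 0.0089
```

```bash
python3 st.py
```

```text
t 15.7 hd -8.45 pos [0.6093 0.0764 0.1206] F [1.3 0.6 5.7] M [ 0.196 -0.179 -0.076] tau6 0.002 tau [ -0.36 -43.19 -17.7   -0.22   0.37   0.  ] w 0.0089 j6 0.255
```

send_rows(
  commands=[
    {"tx": 0,"ty": 0,"tz": 0,"spin": -1.5,"claw": 0},
    {"tx": 0,"ty": 0,"tz": 0,"spin": -1.5,"claw": 0},
    {"tx": 0,"ty": 0,"tz": 0,"spin": 0,"claw": 0},
  ],
)

```text
time_s: 16.08
eef_pos: [0.6093, 0.0764, 0.1206]
ee_rot: [-1.566, 0.157, -0.157]
force: [2.0, 0.2, 5.7]
grip_width: 0.009
```

```bash
python3 st.py
```

```text
t 16.075 hd -11.45 pos [0.6093 0.0764 0.1206] F [2.  0.2 5.7] M [ 0.098 -0.174 -0.056] tau6 0.002 tau [ -0.34 -43.23 -17.68  -0.21   0.39   0.  ] w 0.0090 j6 0.307
```

send_rows(
  commands=[
    {"tx": 0,"ty": 0,"tz": 0,"spin": -1.5,"claw": 0},
    {"tx": 0,"ty": 0,"tz": 0,"spin": -1.5,"claw": 0},
    {"tx": 0,"ty": 0,"tz": 0,"spin": 0,"claw": 0},
  ],
)

```text
time_s: 16.45
eef_pos: [0.6094, 0.0764, 0.1206]
ee_rot: [-1.563, 0.198, -0.198]
force: [1.6, 0.8, 6.1]
grip_width: 0.0087
```

```bash
python3 st.py
```

```text
t 16.45 hd -14.45 pos [0.6094 0.0764 0.1206] F [1.6 0.8 6.1] M [ 0.125 -0.235 -0.029] tau6 0.002 tau [ -0.31 -43.26 -17.66  -0.2    0.41   0.  ] w 0.0087 j6 0.360
```

```bash
python3 -c "
from h import *
save('wrist','w6',(200,180,440,360),3)"
```

```text
(no output)
```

View pics/w6.png

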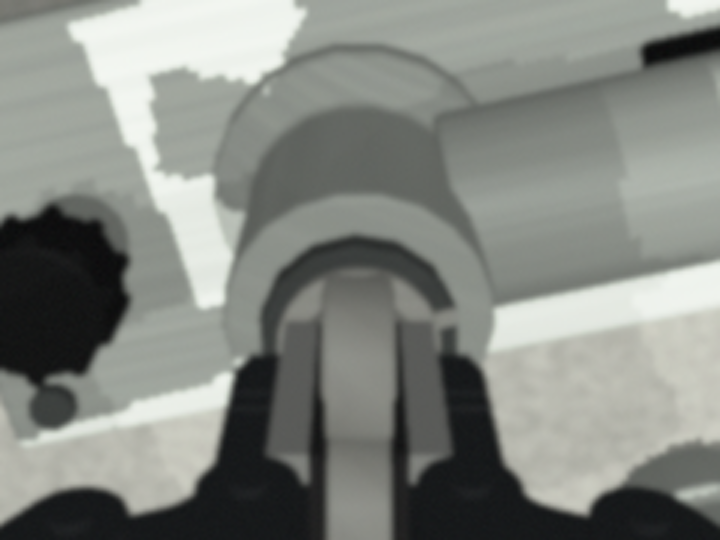

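send_rows(
  commands=[
    {"tx": 0,"ty": 0,"tz": 0,"spin": -1.5,"claw": 0},
    {"tx": 0,"ty": 0,"tz": 0,"spin": -1.5,"claw": 0},
    {"tx": 0,"ty": 0,"tz": 0,"spin": 0,"claw": 0},
  ],
)

```text
time_s: 16.88
eef_pos: [0.6094, 0.0764, 0.1206]
ee_rot: [-1.559, 0.239, -0.24]
force: [1.4, 0.6, 6.4]
grip_width: 0.0088
```

```bash
python3 st.py
```

```text
t 16.875 hd -17.45 pos [0.6094 0.0764 0.1206] F [1.4 0.6 6.4] M [ 0.132 -0.229 -0.014] tau6 0.002 tau [ -0.29 -43.29 -17.63  -0.19   0.44   0.  ] w 0.0088 j6 0.412
```

send_rows(
  commands=[
    {"tx": 0,"ty": 0,"tz": 0,"spin": -1.5,"claw": 0},
    {"tx": 0,"ty": 0,"tz": 0,"spin": -1.5,"claw": 0},
    {"tx": 0,"ty": 0,"tz": 0,"spin": 0,"claw": 0},
  ],
)

```text
time_s: 17.25
eef_pos: [0.6095, 0.0763, 0.1206]
ee_rot: [-1.554, 0.28, -0.281]
force: [1.7, 0.3, 6.2]
grip_width: 0.0089
```

```bash
python3 st.py
```

```text
t 17.25 hd -20.45 pos [0.6095 0.0763 0.1206] F [1.7 0.3 6.2] M [ 0.14  -0.232 -0.017] tau6 0.002 tau [ -0.26 -43.33 -17.61  -0.18   0.46   0.  ] w 0.0089 j6 0.464
```

send_rows(
  commands=[
    {"tx": 0,"ty": 0,"tz": 0,"spin": -1.5,"claw": 0},
    {"tx": 0,"ty": 0,"tz": 0,"spin": -1.5,"claw": 0},
    {"tx": 0,"ty": 0,"tz": 0,"spin": 0,"claw": 0},
  ],
)

```text
time_s: 17.62
eef_pos: [0.6095, 0.0764, 0.1206]
ee_rot: [-1.548, 0.32, -0.322]
force: [1.8, 1.3, 6.1]
grip_width: 0.0091
```

```bash
python3 st.py
```

```text
t 17.625 hd -23.45 pos [0.6095 0.0764 0.1206] F [1.8 1.3 6.1] M [ 0.143 -0.245 -0.075] tau6 0.002 tau [ -0.23 -43.36 -17.59  -0.16   0.48   0.  ] w 0.0091 j6 0.517
```

send_rows(
  commands=[
    {"tx": 0,"ty": 0,"tz": 0,"spin": -1.5,"claw": 0},
    {"tx": 0,"ty": 0,"tz": 0,"spin": -1.5,"claw": 0},
    {"tx": 0,"ty": 0,"tz": 0,"spin": 0,"claw": 0},
  ],
)

```text
time_s: 18.0
eef_pos: [0.6095, 0.0763, 0.1206]
ee_rot: [-1.542, 0.361, -0.363]
force: [1.4, 0.2, 5.7]
grip_width: 0.0089
```

```bash
python3 st.py
```

```text
t 18.0 hd -26.45 pos [0.6095 0.0763 0.1206] F [1.4 0.2 5.7] M [ 0.176 -0.306 -0.081] tau6 0.002 tau [ -0.19 -43.39 -17.56  -0.15   0.5    0.  ] w 0.0089 j6 0.569
```

send_rows(
  commands=[
    {"tx": 0,"ty": 0,"tz": 0,"spin": -1.5,"claw": 0},
    {"tx": 0,"ty": 0,"tz": 0,"spin": -1.5,"claw": 0},
    {"tx": 0,"ty": 0,"tz": 0,"spin": 0,"claw": 0},
  ],
)

```text
time_s: 18.38
eef_pos: [0.6096, 0.0763, 0.1206]
ee_rot: [-1.534, 0.402, -0.404]
force: [0.9, -0.2, 6.0]
grip_width: 0.0088
```

```bash
python3 st.py
```

```text
t 18.375 hd -29.45 pos [0.6096 0.0763 0.1206] F [ 0.9 -0.2  6. ] M [ 0.093 -0.304 -0.061] tau6 0.002 tau [ -0.15 -43.42 -17.54  -0.13   0.52   0.  ] w 0.0088 j6 0.621
```

send_rows(
  commands=[
    {"tx": 0,"ty": 0,"tz": 0,"spin": -1.5,"claw": 0},
    {"tx": 0,"ty": 0,"tz": 0,"spin": -1.5,"claw": 0},
    {"tx": 0,"ty": 0,"tz": 0,"spin": 0,"claw": 0},
  ],
)

```text
time_s: 18.75
eef_pos: [0.6096, 0.0763, 0.1206]
ee_rot: [-1.526, 0.443, -0.445]
force: [1.0, 0.6, 6.2]
grip_width: 0.0087
```

```bash
python3 st.py
```

```text
t 18.75 hd -32.45 pos [0.6096 0.0763 0.1206] F [1.  0.6 6.2] M [ 0.102 -0.28  -0.04 ] tau6 0.002 tau [ -0.11 -43.45 -17.52  -0.11   0.54   0.  ] w 0.0087 j6 0.674
```

send_rows(
  commands=[
    {"tx": 0,"ty": 0,"tz": 0,"spin": -1.5,"claw": 0},
    {"tx": 0,"ty": 0,"tz": 0,"spin": -1.5,"claw": 0},
    {"tx": 0,"ty": 0,"tz": 0,"spin": 0,"claw": 0},
  ],
)

```text
time_s: 19.12
eef_pos: [0.6096, 0.0763, 0.1206]
ee_rot: [-1.517, 0.484, -0.486]
force: [2.2, 1.0, 5.4]
grip_width: 0.0089
```

```bash
python3 st.py
```

```text
t 19.125 hd -35.45 pos [0.6096 0.0763 0.1206] F [2.2 1.  5.4] M [ 0.112 -0.332 -0.005] tau6 0.002 tau [ -0.07 -43.48 -17.5   -0.09   0.56   0.  ] w 0.0089 j6 0.726
```

send_rows(
  commands=[
    {"tx": 0,"ty": 0,"tz": 0,"spin": -1.5,"claw": 0},
    {"tx": 0,"ty": 0,"tz": 0,"spin": -1.5,"claw": 0},
    {"tx": 0,"ty": 0,"tz": 0,"spin": 0,"claw": 0},
  ],
)

```text
time_s: 19.5
eef_pos: [0.6096, 0.0763, 0.1206]
ee_rot: [-1.507, 0.524, -0.526]
force: [1.3, 0.5, 6.4]
grip_width: 0.009
```

```bash
python3 st.py
```

```text
t 19.5 hd -38.45 pos [0.6096 0.0763 0.1206] F [1.3 0.5 6.4] M [ 0.116 -0.387 -0.053] tau6 0.002 tau [-3.000e-02 -4.350e+01 -1.749e+01 -8.000e-02  5.800e-01  0.000e+00] w 0.0090 j6 0.779
```

send_rows(
  commands=[
    {"tx": 0,"ty": 0,"tz": 0,"spin": -1.5,"claw": 0},
    {"tx": 0,"ty": 0,"tz": 0,"spin": -1.5,"claw": 0},
    {"tx": 0,"ty": 0,"tz": 0,"spin": 0,"claw": 0},
  ],
)

```text
time_s: 19.88
eef_pos: [0.6097, 0.0762, 0.1206]
ee_rot: [-1.497, 0.565, -0.567]
force: [2.0, 1.0, 5.2]
grip_width: 0.0088
```

```bash
python3 st.py
```

```text
t 19.875 hd -41.45 pos [0.6097 0.0762 0.1206] F [2.  1.  5.2] M [ 0.077 -0.304 -0.019] tau6 0.002 tau [ 2.000e-02 -4.353e+01 -1.747e+01 -5.000e-02  5.900e-01  0.000e+00] w 0.0088 j6 0.831
```

send_rows(
  commands=[
    {"tx": 0,"ty": 0,"tz": 0,"spin": -1.5,"claw": 0},
    {"tx": 0,"ty": 0,"tz": 0,"spin": -1.5,"claw": 0},
    {"tx": 0,"ty": 0,"tz": 0,"spin": 0,"claw": 0},
  ],
)

```text
time_s: 20.25
eef_pos: [0.6097, 0.0762, 0.1206]
ee_rot: [-1.485, 0.605, -0.608]
force: [1.4, 0.8, 5.4]
grip_width: 0.0089
```

```bash
python3 st.py
```

```text
t 20.25 hd -44.45 pos [0.6097 0.0762 0.1206] F [1.4 0.8 5.4] M [ 0.125 -0.361 -0.064] tau6 0.002 tau [ 7.000e-02 -4.355e+01 -1.745e+01 -3.000e-02  6.100e-01  0.000e+00] w 0.0089 j6 0.883
```

send_rows(
  commands=[
    {"tx": 0,"ty": 0,"tz": 0,"spin": -1.5,"claw": 0},
    {"tx": 0,"ty": 0,"tz": 0,"spin": -1.5,"claw": 0},
    {"tx": 0,"ty": 0,"tz": 0,"spin": 0,"claw": 0},
  ],
)

```text
time_s: 20.62
eef_pos: [0.6097, 0.0762, 0.1206]
ee_rot: [-1.473, 0.646, -0.648]
force: [1.7, -0.7, 5.8]
grip_width: 0.0089
```

```bash
python3 st.py
```

```text
t 20.625 hd -47.45 pos [0.6097 0.0762 0.1206] F [ 1.7 -0.7  5.8] M [ 0.088 -0.374 -0.04 ] tau6 0.002 tau [ 1.200e-01 -4.357e+01 -1.744e+01 -1.000e-02  6.200e-01  0.000e+00] w 0.0089 j6 0.936
```

send_rows(
  commands=[
    {"tx": 0,"ty": 0,"tz": 0,"spin": -1.5,"claw": 0},
    {"tx": 0,"ty": 0,"tz": 0,"spin": -1.5,"claw": 0},
    {"tx": 0,"ty": 0,"tz": 0,"spin": 0,"claw": 0},
  ],
)

```text
time_s: 21.0
eef_pos: [0.6098, 0.0761, 0.1206]
ee_rot: [-1.46, 0.686, -0.689]
force: [2.3, -0.1, 5.1]
grip_width: 0.009
```

```bash
python3 st.py
```

```text
t 21.0 hd -50.43 pos [0.6098 0.0761 0.1206] F [ 2.3 -0.1  5.1] M [ 0.064 -0.371 -0.027] tau6 0.060 tau [  0.12 -43.6  -17.41   0.05   0.65   0.06] w 0.0090 j6 0.988
```

send_rows(
  commands=[
    {"tx": 0,"ty": 0,"tz": 0,"spin": -0.5,"claw": 0},
    {"tx": 0,"ty": 0,"tz": 0,"spin": 0,"claw": 0},
  ],
)

```text
time_s: 21.25
eef_pos: [0.6097, 0.0761, 0.1206]
ee_rot: [-1.458, 0.692, -0.695]
force: [2.9, -0.2, 5.6]
grip_width: 0.0086
```

```bash
python3 st.py
```

```text
t 21.25 hd -50.92 pos [0.6097 0.0761 0.1206] F [ 2.9 -0.2  5.6] M [-0.004 -0.33   0.06 ] tau6 0.066 tau [  0.1  -43.61 -17.41   0.07   0.65   0.07] w 0.0086 j6 0.996
```

send_rows(
  commands=[
    {"tx": 0,"ty": 0,"tz": 0,"spin": -0.5,"claw": 0},
    {"tx": 0,"ty": 0,"tz": 0,"spin": 0,"claw": 0},
  ],
)

```text
time_s: 21.5
eef_pos: [0.6097, 0.0761, 0.1206]
ee_rot: [-1.456, 0.699, -0.702]
force: [1.6, 0.3, 5.7]
grip_width: 0.0089
```

```bash
python3 st.py
```

```text
t 21.5 hd -51.42 pos [0.6097 0.0761 0.1206] F [1.6 0.3 5.7] M [-0.03  -0.4    0.104] tau6 0.087 tau [  0.09 -43.61 -17.41   0.09   0.66   0.09] w 0.0089 j6 1.005
```

send_rows(
  commands=[
    {"tx": 0,"ty": 0,"tz": 0,"spin": -0.5,"claw": 0},
    {"tx": 0,"ty": 0,"tz": 0,"spin": 0,"claw": 0},
  ],
)

```text
time_s: 21.75
eef_pos: [0.6098, 0.0761, 0.1206]
ee_rot: [-1.454, 0.706, -0.709]
force: [2.3, -0.4, 6.5]
grip_width: 0.0086
```

```bash
python3 st.py
```

```text
t 21.75 hd -51.91 pos [0.6098 0.0761 0.1206] F [ 2.3 -0.4  6.5] M [-0.029 -0.374  0.098] tau6 0.110 tau [  0.07 -43.62 -17.4    0.1    0.66   0.11] w 0.0086 j6 1.014
```

send_rows(
  commands=[
    {"tx": 0,"ty": 0,"tz": 0,"spin": -0.5,"claw": 0},
    {"tx": 0,"ty": 0,"tz": 0,"spin": 0,"claw": 0},
  ],
)

```text
time_s: 22.0
eef_pos: [0.6098, 0.0761, 0.1206]
ee_rot: [-1.452, 0.712, -0.715]
force: [1.6, -0.0, 5.3]
grip_width: 0.0091
```

```bash
python3 st.py
```

```text
t 22.0 hd -52.41 pos [0.6098 0.0761 0.1206] F [ 1.6 -0.   5.3] M [ 0.091 -0.391  0.161] tau6 0.135 tau [  0.06 -43.62 -17.4    0.12   0.67   0.13] w 0.0091 j6 1.022
```

send_rows(
  commands=[
    {"tx": 0,"ty": 0,"tz": 0,"spin": -0.5,"claw": 0},
    {"tx": 0,"ty": 0,"tz": 0,"spin": 0,"claw": 0},
  ],
)

```text
time_s: 22.25
eef_pos: [0.6098, 0.0761, 0.1206]
ee_rot: [-1.449, 0.719, -0.722]
force: [2.1, 0.6, 5.0]
grip_width: 0.0085
```

```bash
python3 st.py
```

```text
t 22.25 hd -52.90 pos [0.6098 0.0761 0.1206] F [2.1 0.6 5. ] M [ 0.015 -0.299  0.164] tau6 0.161 tau [ 4.000e-02 -4.363e+01 -1.739e+01  1.400e-01  6.700e-01  1.600e-01] w 0.0085 j6 1.031
```

send_rows(
  commands=[
    {"tx": 0,"ty": 0,"tz": 0,"spin": -0.5,"claw": 0},
    {"tx": 0,"ty": 0,"tz": 0,"spin": 0,"claw": 0},
    {"tx": 0,"ty": 0,"tz": 0,"spin": 0,"claw": 0},
    {"tx": 0,"ty": 0,"tz": 0,"spin": 0,"claw": 0},
  ],
)

```text
time_s: 22.75
eef_pos: [0.6098, 0.0761, 0.1206]
ee_rot: [-1.447, 0.726, -0.729]
force: [2.2, 0.6, 6.2]
grip_width: 0.009
```

```bash
python3 -c "
from h import *
m=[];
for i in range(4):
    s=readout.sense(); m.append((s['moment'][2],s['tau'][5])); save('wrist','w7',(200,180,440,360),3)
print(np.array(m).round(3))"; python3 st.py
```

```text
[[0.212 0.181]
 [0.131 0.181]
 [0.223 0.181]
 [0.16  0.181]]
t 22.95 hd -53.39 pos [0.6098 0.0761 0.1206] F [2.  0.3 5. ] M [ 0.032 -0.384  0.23 ] tau6 0.181 tau [ 1.000e-02 -4.364e+01 -1.739e+01  1.600e-01  6.800e-01  1.800e-01] w 0.0086 j6 1.040
```

View pics/w7.png

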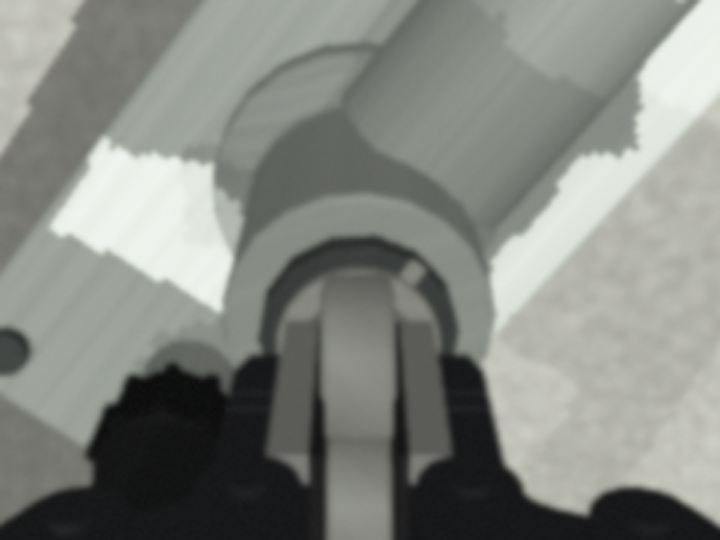

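send_rows(
  commands=[
    {"tx": 0,"ty": 0,"tz": 0,"spin": 3,"claw": 0},
    {"tx": 0,"ty": 0,"tz": 0,"spin": 5,"claw": 0},
    {"tx": 0,"ty": 0,"tz": 0,"spin": 5,"claw": 0},
    {"tx": 0,"ty": 0,"tz": 0,"spin": 5,"claw": 0},
    {"tx": 0,"ty": 0,"tz": 0,"spin": 5,"claw": 0},
    {"tx": 0,"ty": 0,"tz": 0,"spin": 5,"claw": 0},
    {"tx": 0,"ty": 0,"tz": 0,"spin": 5,"claw": 0},
    {"tx": 0,"ty": 0,"tz": 0,"spin": 5,"claw": 0},
    {"tx": 0,"ty": 0,"tz": 0,"spin": 5,"claw": 0},
    {"tx": 0,"ty": 0,"tz": 0,"spin": 5,"claw": 0},
  ],
)

```text
time_s: 24.2
eef_pos: [0.6093, 0.0764, 0.1206]
ee_rot: [-1.571, 0.072, -0.073]
force: [1.0, 1.9, 5.8]
grip_width: 0.0089
```

```bash
python3 st.py
```

```text
t 24.2 hd -5.29 pos [0.6093 0.0764 0.1206] F [1.  1.9 5.8] M [ 0.129 -0.19  -0.054] tau6 0.528 tau [ -0.39 -43.11 -17.75  -0.24   0.32   0.53] w 0.0089 j6 0.200
```

send_rows(
  commands=[
    {"tx": 0,"ty": 0,"tz": 0,"spin": 5,"claw": 0},
    {"tx": 0,"ty": 0,"tz": 0,"spin": 5,"claw": 0},
    {"tx": 0,"ty": 0,"tz": 0,"spin": 5,"claw": 0},
    {"tx": 0,"ty": 0,"tz": 0,"spin": 5,"claw": 0},
    {"tx": 0,"ty": 0,"tz": 0,"spin": 5,"claw": 0},
    {"tx": 0,"ty": 0,"tz": 0,"spin": 5,"claw": 0},
    {"tx": 0,"ty": 0,"tz": 0,"spin": 5,"claw": 0},
    {"tx": 0,"ty": 0,"tz": 0,"spin": 5,"claw": 0},
    {"tx": 0,"ty": 0,"tz": 0,"spin": 5,"claw": 0},
    {"tx": 0,"ty": 0,"tz": 0,"spin": 0,"claw": 0},
  ],
)

```text
time_s: 25.45
eef_pos: [0.6088, 0.0763, 0.1206]
ee_rot: [-1.503, -0.54, 0.542]
force: [-0.1, 0.9, 7.3]
grip_width: 0.0089
```

```bash
python3 st.py
```

```text
t 25.45 hd 39.59 pos [0.6088 0.0763 0.1206] F [-0.1  0.9  7.3] M [ 0.111 -0.007  0.048] tau6 -0.087 tau [-3.300e-01 -4.262e+01 -1.810e+01 -1.500e-01 -2.000e-02 -9.000e-02] w 0.0089 j6 -0.584
```

send_rows(
  commands=[
    {"tx": 0,"ty": 0,"tz": 0,"spin": 0,"claw": 0},
    {"tx": 0,"ty": 0,"tz": 0,"spin": 0,"claw": 0.3},
    {"tx": 0,"ty": 0,"tz": 0,"spin": 0,"claw": 0.6},
    {"tx": 0,"ty": 0,"tz": 0,"spin": 0,"claw": 0.6},
    {"tx": 0,"ty": 0,"tz": 0,"spin": 0,"claw": 0.6},
    {"tx": 0,"ty": 0,"tz": 0.03,"spin": 0,"claw": 0.6},
    {"tx": 0,"ty": 0,"tz": 0.05,"spin": 0,"claw": 1},
    {"tx": 0,"ty": 0,"tz": 0.05,"spin": 0,"claw": 1},
    {"tx": 0,"ty": 0,"tz": 0,"spin": 0,"claw": 1},
    {"tx": 0,"ty": 0,"tz": 0,"spin": 0,"claw": 1},
  ],
)

```text
time_s: 26.7
eef_pos: [0.6088, 0.077, 0.2498]
ee_rot: [-1.502, -0.54, 0.542]
force: [-0.1, -0.2, -0.4]
grip_width: 0.0856
```

```bash
python3 st.py; python3 -c "
from h import *
save('wrist','w8',(220,140,420,290),4)"
```

```text
t 26.7 hd 39.60 pos [0.6088 0.077  0.2498] F [-0.1 -0.2 -0.4] M [-0.018 -0.03  -0.05 ] tau6 0.000 tau [ 0.000e+00 -4.684e+01 -2.481e+01 -0.000e+00 -3.000e-02  0.000e+00] w 0.0856 j6 -0.584
```

View pics/w8.png

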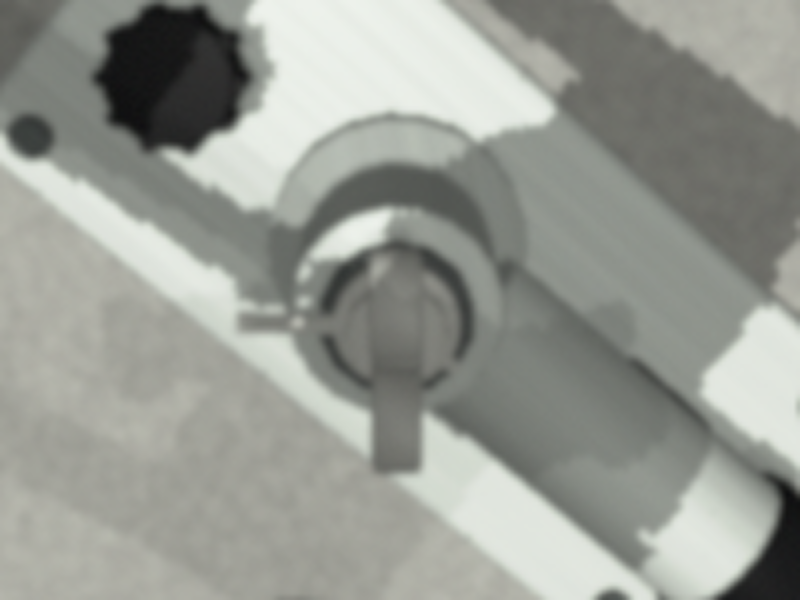

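```bash
python3 -c "
from ov import *
ov('w8','o8',.6088,.0758,np.radians(39.6-90),(270,170,370,270),6,pth=np.radians(219.6))"
```

```text
(no output)
```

View pics/o8.png

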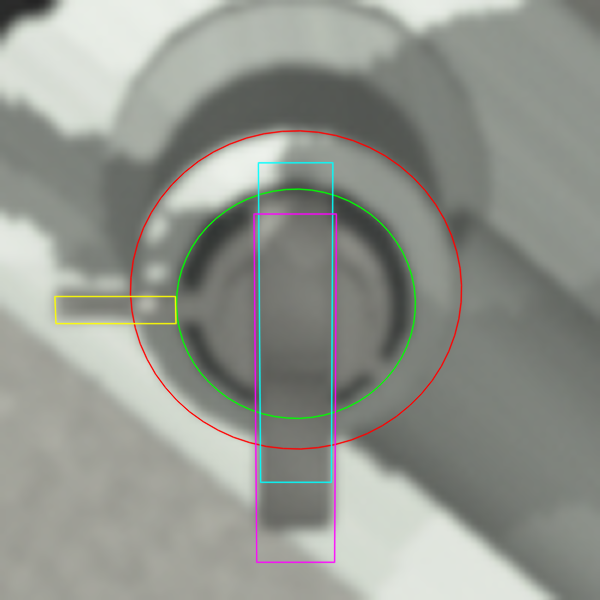

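```bash
python3 -c "
from h import *
print(ctrl.sign_off())"
```

```text
the job is handed in; nothing more can be done
None
```

I turned the wing screw clockwise until it bottomed, backed it off a quarter turn, let go and handed the job in after about 27 s of the 70 s allowed.

- **Turning in:** I pinched the wing and turned it about 162° clockwise, in 3° steps after the first 45° or so. At that point the torque started to climb. I then added 0.5° steps until the wrist read about 0.18 N m and held it there for over 0.4 s. That is within the 0.12–0.28 N m asked for and well below the torque at which the collar slips.
- **Backing off:** I backed the tool off 93°. That is 90° plus about 3° of twist that had built up in the grip against the stop. I then opened the jaws and raised the tool straight up.
- **Last checks:** The final close-up shows the drag pointer and the wing at right angles, to within about 1–2°. The wing's tip end is on the counter-clockwise side of the pointer, as required. The jaws are clear, the force reads zero, and the knob looked undisturbed.
- **Not checked exactly:** I did not measure the collar's rotation against its starting position. I rely on the torque having stayed low, and nothing in the pictures suggested it had slipped. I also took no final picture of the bystanders; the arm went nowhere near them after the approach. The moment sensor carries about 0.05 N m of noise, so I relied mainly on the last joint's torque, which agreed with the sensor's average.

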